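Close the circuit-board holder's jaw to the gauge mark

ROBOT

A 6-joint arm with a two-finger parallel gripper is mounted at the origin on the work surface. World frame = base frame: x ahead of the robot, y to its left, z up, the work surface at z = 0. Lengths are in m, angles in rad, forces in N, time in s.
With the tool pointing down it reaches from about 0.15 to 0.775 m from the base axis. Payload 6.1 kg.
Tool frame: the origin (TCP) lies midway between the tips of the shut fingers; the grasp point (between the pads) lies 19 mm behind it (ctrl.hold_point_z is the z of the grasp point in the tool frame, in m); z points along the fingers, y is the line along which they close (so a half turn about z gives the same grasp; the last joint's range is limited). The gripper opens to 85 mm and grips with 20 to 120 N. Pads are 22 mm wide; open, the fingers measure 114 mm over their backs; the gripper's body (76 mm by 85 mm) begins 54 mm behind the grasp point. The pads swing forward as they close: fully open they stand 13 mm farther back than shut.
Start: joints at [1.181, 0.126, -0.04, 1.405, 0, 1.571], TCP at [0.199, 0.486, 0.231] pointing down, gripper open.
Joint ranges: [-2.72, 2.72], [-0.95, 1.95], [-1.27, 1.35], [-1.78, 2.02], [-1.46, 1.47], [-3.14, 3.14]. Speed limits (rad/s): [2.39, 2.39, 3.01, 3.14, 3.14, 3.14].

INTERFACE

Orientations are given as a unit quaternion [x, y, z, w].
In Python, from rig import ctrl, viewer, workorder gives the robot as it stands. The module is installed in compiled form; this text tells all that it offers.
- The arm moves only by the tool carry_out, never from a script. Its argument "increments" is a list of rows, each a list of 7 numbers: the shift along the tool's x, y, z in cm, then the turn, a rotation vector about the tool's x, y, z in rad, then the opening, from -1 (shut) to 1 (fully open), so that 0 is half open. A call has 1 to 8 rows; each row is the pose to reach, as a shift and turn from the pose commanded when the call began, along the tool's axes at that moment; what a row does not reach only later rows make up. A row lasts 1/8 s, in which the tool goes at most 62.5 mm and 10.7 degrees, less where a joint would pass 70% of its speed; a pose out of reach is approached as far as the arm can. A call with a gripper value outside its range is refused whole. The fingers move at their own pace and stop on an object; "squeeze" is the grip in N (left out, the last holds). Time passes only in rows, so rows that repeat a pose let the fingers close. It gives the time, the measured TCP pose, the force, the opening and the grip force at its end, in the units of the state.
- ctrl.read_state(): the state, without advancing time (a new reading comes with each control period).
- viewer.camera(name): name is "side" or "top"; returns a dict with "color" (384x512x3 uint8, red, green, blue), "depth" (384x512 float32, m along the optical axis (not along the pixel's ray), 0 where there is no reading), "mtx" (3x3 intrinsics, pixels), "dist" ([k1, k2, p1, p2, k3] as OpenCV has them; the pictures are not rectified), "world_to_cam" (4x4, takes a point from world to camera coordinates). Camera axes: x right, y down, z forward; pixel columns grow to the right and rows downward; lengths in m; the calibration is good to about 2 mm. A picture is of the moment at which its call begins.
- workorder.hand_in(): hands the job in; it is judged then, once.
The state is a dict: "time_s": time; "q": joint angles; "joint_velocities": joint speeds; "effort": joint torques, N m; "tcp_pos": TCP position; "tool_rot": TCP orientation; "contact_force": force on the tool from outside, world axes, zero at the start; "moment": the same for the moment, N m; "grip_width": finger opening in m; "finger_force": force on a finger pad.
Only numpy, scipy, OpenCV 4.12 (cv2) and the standard library are available. Lean on these libraries where they do the work, as an engineer would, in place of code of your own. Each camera call takes 0.05 s, during which the arm holds its last target. There are 200 camera calls.

TASK

Set up the circuit-board holder for the next board: with the fingertips, roll the orange knurled wheel until the sliding blue jaw has closed in to where its yellow pointer lines up with the red gauge mark, then take the hand away. Move the jaw only by rolling the wheel, do not touch the jaw or shift the gauge clip, and do not lift, push or carry anything else: the blue board between the jaws and all the things standing around stay where they are.

Things in the scene. Friction and masses are not known exactly. Their poses are not given: they have to be found in the camera images.
- holder: aluminium board holder, blue end plates, bolted to the bench; bed x -45..65, y -130..130, top z 30 mm. Origin under its middle at bench height; x away from the robot at zero yaw, y along jaw travel. Blue jaws on the bed, tops 65 mm up: fixed one, face at y -70, and sliding one on the +y side. Black wheel housing at x -108..-48, y -50..50, 42 mm high.
- wheel: orange knurled wheel, radius 35, 18 mm wide, upright on a level axle along the holder's x; origin at its centre, 40 mm above the bench, at (-85, 0) mm of the holder. Rolling the top of its rim toward the holder's -y (to the fixed jaw) closes the jaw, the other way opens it: 1 mm of jaw per 3.5 mm of rim (10 mm per rad). Needs about 0.8 N at the rim, stays where left.
- wheel_top (a point): highest point of the wheel's rim, 75 mm above the bench; a rigid wheel on a fixed axle, it does not yield. Fixed black round cheeks, radius 31 mm and 8 mm thick, stand on both sides of the wheel, so 4 mm of rim stands proud of them. A fingertip pressed on here with 2 to 10 N and drawn along y carries the rim with it by friction.
- jaw: sliding blue jaw, 90 x 22 x 34 mm, driven by the wheel; origin at the foot of the middle of its gripping face, 31 mm above the bench; axes parallel to the holder's; closing is toward the holder's -y.
- jaw_mark (a point): outer end of the jaw's yellow pointer (4 mm wide bar, 22 mm long along x, on a black plate), in the plane of the jaw's gripping face, at holder x = 62 mm, 47 mm above the bench.
- gauge: grey gauge clip, 16 x 30 x 44 mm, on the far (+x) edge of the holder, stiff to move; origin at bench height under the inner end of its mark; axes parallel to the holder's.
- gauge_mark (a point): inner end of the red mark (4 mm wide bar along x on top of the clip), at holder x = 65 mm, 47 mm above the bench. At the start it lies 12 to 35 mm to the -y side of the jaw's pointer; the jaw is right when the two have the same y in the holder's frame.
- board: loose blue circuit board 60 x 70 x 4 mm with black and white connectors up to 13 mm, lying on the holder's bed between the jaws, clear of both even after closing; origin at the middle of its underside. To be left alone.
- lens: loose dark grey lens barrel standing at the holder's +y end, diameter 56, height 55 mm; origin under its centre. Leave alone.
- driver: loose red-handled screwdriver, 180 mm long, lying on the bench on the robot's side of the holder toward +y; origin at the middle of its length, bench height. Leave alone.
- spool: loose grey spool standing on the robot's side of the holder toward -y, diameter 52, height 36 mm; origin under its centre. Leave alone.
- plug: loose red tapered plug standing at the holder's -y end, diameter 40, height 70 mm; origin under its centre. Leave alone.
- mug: loose white mug, diameter 80, height 90 mm, far to the left; origin under its centre. Leave alone.
- solvent: loose white bottle with a red cap, diameter 60, height 150 mm, far to the right; origin under its centre. Leave alone.

How it is judged:
On the way, in this order (a step that is already met when the one before it is completed fails the run):
1. a fingertip presses on the knurled wheel (contact force between the fingers and wheel above 0.5 N), for 0.1 s.
2. the jaw's pointer has come to the gauge mark (y of jaw_mark in the frame of gauge_mark between -0.0025 and 0.0025 m), for 0.1 s.
At the end, for the whole second after the job is handed in: The jaw's yellow pointer is within 2.5 mm of the red gauge mark along the jaw's travel and at rest, the gauge clip has not shifted (3 mm), and the board and all the other things are within 15 mm of where they stood (all of step 2 and linear speed of jaw below 0.003 m/s and distance of gauge_mark from where it was at the start of the episode below 0.003 m and distance of each of board, lens, driver, spool, plug, mug, solvent from where it was at the start of the episode below 0.015 m); the robot touches nothing.
It fails at once if the jaw is pushed by the robot instead of by the wheel (contact force between any of the fingers, the arm and jaw above 1.5 N).
It fails at once if the gauge clip is shifted (distance of gauge_mark from where it was at the start of the episode above 0.003 m).
It fails at once if the board is lifted or pushed about (distance of board from where it was at the start of the episode above 0.015 m or z of board in the frame of holder above 0.038 m).
It fails at once if one of the things standing around is lifted, carried, pushed or knocked over (distance of any of lens, driver, spool, plug, mug, solvent from where it was at the start of the episode above 0.015 m or angle between any of lens, spool, plug, mug, solvent's own z axis and vertical above 0.4 rad).
It also fails if it takes over 51 s, if anything falls off the work surface, if the arm or the gripper's body presses on something with over 40 N, if the wrist force passes 120 N, or if a joint passes its speed limit or range.

## Working session

There is one attempt and no reset: what is moved stays moved. The work goes in short steps, Python scripts to look and compute and a tool call to move; the robot and the scene stay as the last step left them, time stands still between calls to the robot, and variables do not carry over. Pictures are saved under pics/ and viewed, at most 10 in all, crops included, and the job is handed in when it is done.

Besides the shell and the picture viewer there is one more tool, called after "Emit:" by a JSON object that holds its "op" and its "data", one argument or row to a line. carry_out: Moves the arm, as the interface text tells. Its arguments: {"type":"object","properties":{"increments":{"type":"array","items":{"type":"array","items":{"type":"number"}}},"squeeze":{"type":"number"}},"required":["increments"]}

```bash
mkdir -p pics; cat > h.py <<'E'
import numpy as np, cv2
from rig import ctrl, viewer, workorder
def ray(c,uv):
    p=cv2.undistortPoints(np.array(uv,float).reshape(-1,1,2),c["mtx"],np.array(c["dist"],float)).reshape(-1,2)
    T=np.array(c["world_to_cam"]);R=T[:3,:3];o=-R.T@T[:3,3]
    return o,np.c_[p,np.ones(len(p))]@R
def onz(c,uv,z):
    o,d=ray(c,uv); return o+d*((z-o[2])/d[:,2])[:,None]
def proj(c,P):
    T=np.array(c["world_to_cam"]);r,_=cv2.Rodrigues(T[:3,:3])
    return cv2.projectPoints(np.array(P,float).reshape(-1,3),r,T[:3,3],c["mtx"],np.array(c["dist"],float))[0].reshape(-1,2)
def save(n,im): cv2.imwrite("pics/"+n,cv2.cvtColor(im,cv2.COLOR_RGB2BGR))
E
python3 - <<'E'
from h import *
for n in("top","side"):
    c=viewer.camera(n); save(n+"0.png",c["color"]); np.savez(n+"0.npz",**c)
    T=c["world_to_cam"];print(n,-T[:3,:3].T@T[:3,3],c["mtx"][0,0])
s=ctrl.read_state();print(s["tcp_pos"],s["tool_rot"],s["time_s"],s["contact_force"],s["grip_width"])
E
```

```text
top [ 0.39143614 -0.00477395  1.06196481] 349.07620292403027
side [ 0.05754115 -0.6677622   0.93194369] 420.8037643989426
[0.19936387 0.48528042 0.23060583] [ 1.93680199e-01  9.81064457e-01 -7.00957058e-04 -1.40878502e-04] 0.1 [-1.02117389 -1.5698603   0.6407906 ] 0.08563790091559638
```

View pics/top0.png

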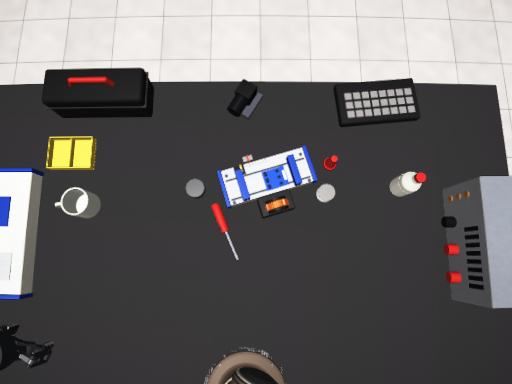

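View pics/side0.png

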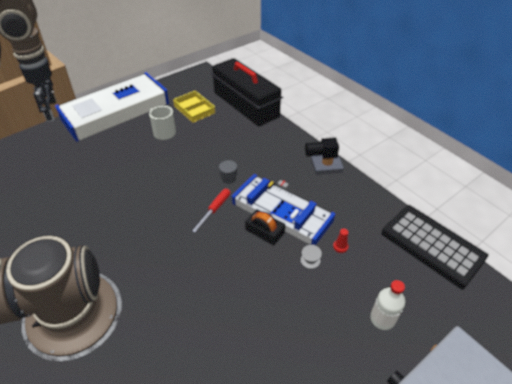

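The top view shows the holder centred near (267,177) with its yaw at about +16°, the orange wheel at (277,205), yellow pointer near (241,168) and red mark near (247,158). Next I'll take sub-pixel measurements.

```bash
cat > m.py <<'E'
from h import *
def blob(hsv,lo,hi,box):
    m=cv2.inRange(hsv,lo,hi); k=np.zeros_like(m); x0,y0,x1,y1=box; k[y0:y1,x0:x1]=m[y0:y1,x0:x1]; return k
def cen(c,lo,hi,box):
    hsv=cv2.cvtColor(c["color"],cv2.COLOR_RGB2HSV); k=blob(hsv,lo,hi,box); ys,xs=np.nonzero(k)
    if len(xs)==0: return None,0
    w=hsv[ys,xs,1].astype(float)
    return np.array([np.average(xs,weights=w),np.average(ys,weights=w)]),len(xs)
E
python3 - <<'E'
from m import *
t=dict(np.load("top0.npz"));s=dict(np.load("side0.npz"))
hsv=cv2.cvtColor(t["color"],cv2.COLOR_RGB2HSV)
b=blob(hsv,(105,150,80),(130,255,255),(205,135,330,215))
n,l,st,ce=cv2.connectedComponentsWithStats(b)
for i in range(1,n):
    if st[i,4]>5: print("blue",st[i],ce[i])
OR=((5,150,100),(18,255,255));YE=((22,120,100),(35,255,255));
for nm,c,bw,bm in(("top",t,(255,190,300,220),(230,145,262,180)),("side",s,(245,205,285,235),(260,170,300,195))):
    print(nm,"wheel",cen(c,*OR,bw),"yel",cen(c,*YE,bm),"red",cen(c,(0,120,90),(6,255,255),bm),cen(c,(174,120,90),(180,255,255),bm))
a=cv2.resize(t["color"][140:220,210:330],(720,480),interpolation=cv2.INTER_NEAREST)
save("tz.png",a)
save("sz.png",cv2.resize(s["color"][170:245,225:345],(768,480),interpolation=cv2.INTER_NEAREST))
E
```

```text
blue [302 145  16  37 151] [309.68211921 162.67549669]
blue [287 155  15  30 207] [293.71014493 169.42512077]
blue [262 166  27  24 343] [274.43731778 178.        ]
blue [235 169  15  31 205] [241.77560976 183.95121951]
blue [217 170  14  38 146] [223.18493151 188.57534247]
top wheel (array([276.58679187, 203.92600843]), 152) yel (array([240.24230977, 166.32433891]), 13) red (array([247.25828221, 157.88282209]), 11) (None, 0)
side wheel (array([265.76910785, 219.33465932]), 156) yel (array([270.72926662, 183.41466758]), 20) red (array([283.49797571, 181.        ]), 2) (None, 0)
```

View pics/tz.png

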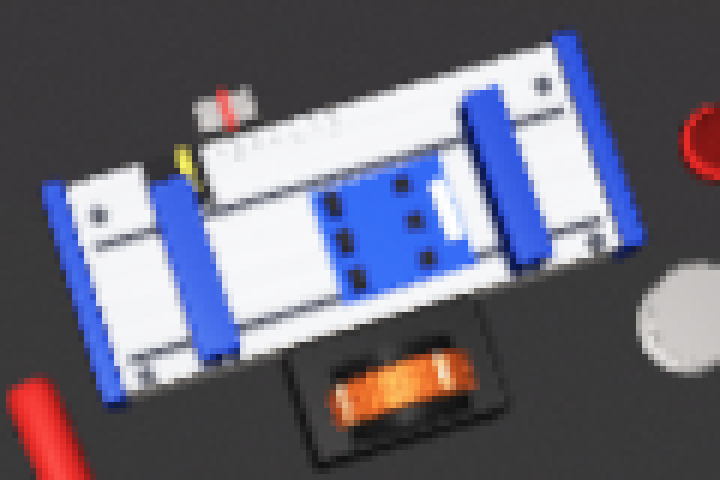

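View pics/sz.png

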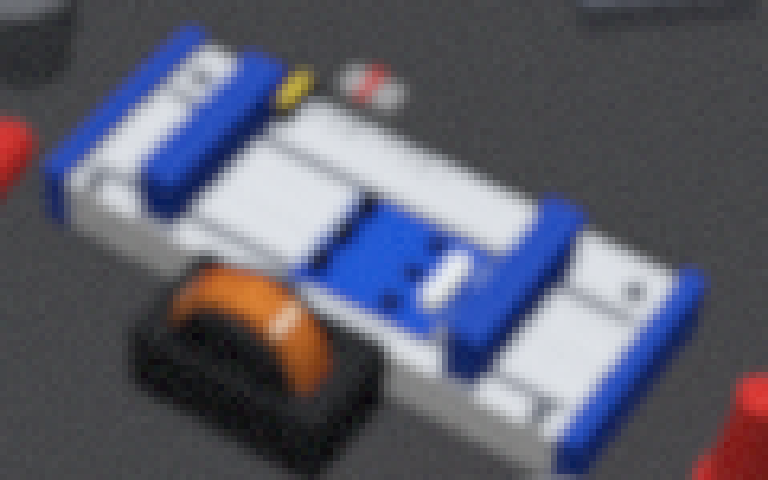

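The crops show the yellow bar at top-pixel (240.2,166.3) and the red bar at (247.3,157.9). The wheel lies clear between its cheeks, with the spool and driver several centimetres away. Next: holder frame and gap.

```bash
python3 - <<'E'
from m import *
t=dict(np.load("top0.npz"));s=dict(np.load("side0.npz"))
ep=onz(t,[(309.68,162.68),(223.18,188.58)],.035); d=(ep[1]-ep[0]); yaw=np.arctan2(-d[0],d[1]); 
jw=onz(t,[(293.71,169.43),(241.78,183.95)],.065); e=jw[1]-jw[0]; yaw2=np.arctan2(-e[0],e[1])
print("len",np.linalg.norm(d),"yaw",yaw,yaw2,"centre",ep.mean(0))
# axis direction of jaw bodies along x, from end-plate masks
hsv=cv2.cvtColor(t["color"],cv2.COLOR_RGB2HSV)
b=blob(hsv,(105,150,80),(130,255,255),(205,135,330,215)); n,l,st,ce=cv2.connectedComponentsWithStats(b)
for i in range(1,n):
    if st[i,4]>100:
        ys,xs=np.nonzero(l==i); v=cv2.fitLine(np.c_[xs,ys].astype(np.float32),cv2.DIST_L2,0,.01,.01).ravel()
        q=onz(t,[v[2:]-12*v[:2],v[2:]+12*v[:2]],.05); f=q[1]-q[0]; f*=np.sign(f[0]); print("x-axis yaw",np.arctan2(f[1],f[0]))
y=yaw;ex=np.array([np.cos(y),np.sin(y)]);ey=np.array([-np.sin(y),np.cos(y)])
def tri(a,b):
    o1,d1=ray(t,[a]);o2,d2=ray(s,[b]);A=np.c_[d1[0],-d2[0]];k=np.linalg.lstsq(A,o2-o1,rcond=None)[0]
    p=o1+k[0]*d1[0];q=o2+k[1]*d2[0];return (p+q)/2,np.linalg.norm(p-q)
Y=(240.24,166.32);R=(247.26,157.88)
print("tri Y",tri(Y,(270.73,183.41)),"R",tri(R,(283.5,181)))
for nm,c,a,b in(("top",t,Y,R),("side",s,(270.73,183.41),(283.5,182.5))):
    P=onz(c,[a,b],.047); D=(P[1]-P[0])[:2]; print(nm,P,"dx,dy holder",D@ex,D@ey)
W=onz(t,[(276.59,203.93)],.072)[0]; Ws=onz(s,[(265.77,219.33)],.06)[0]; print("wheel",W,Ws)
H=ep.mean(0)[:2]-10e-3*ex; print("H from plates",H,"wheel pred",H-.085*ex, "H from wheel",W[:2]+.085*ex)
for c in(t,):
    for nm,px in(("spool",(325,193)),("plug",(331,162))): print(nm,onz(c,[px],.036))
E
```

```text
len 0.27361865084193265 yaw 0.29659756322203895 0.2778443528480456 centre [ 0.62155966 -0.0626442   0.035     ]
x-axis yaw 0.2914631816109553
x-axis yaw 0.2957857375608859
x-axis yaw -1.4552950447507684
x-axis yaw 0.28957712119701917
x-axis yaw 0.29272836477361336
tri Y (array([0.64832151, 0.01745624, 0.04034603]), np.float64(0.0008604337682007963)) R (array([ 0.67466002, -0.00527675,  0.05093908]), np.float64(0.005787916278660678))
top [[ 0.64703715  0.01711202  0.047     ]
 [ 0.67311905 -0.00388381  0.047     ]] dx,dy holder 0.018806665362930703 -0.027701978375707717
side [[ 0.64348807  0.01247605  0.047     ]
 [ 0.6761573  -0.00809767  0.047     ]] dx,dy holder 0.025229729199564125 -0.029223572838560603
wheel [ 0.52998855 -0.08788493  0.072     ] [ 0.53609545 -0.09671049  0.06      ]
H from plates [ 0.6119963  -0.06556688] wheel pred [ 0.5307077  -0.09040967] H from wheel [ 0.61127715 -0.06304214]
spool [[ 0.56790643 -0.23639149  0.036     ]]
plug [[ 0.6635405  -0.25847472  0.036     ]]
```

Emit:
{"op": "carry_out", "data": {
  "increments": [
    [-6,-4.6,0,0,0,0.18,-1],
    [-12,-9.2,0,0,0,0.36,-1],
    [-18,-13.9,0,0,0,0.54,-1],
    [-24,-18.5,0,0,0,0.72,-1],
    [-30,-23.2,0,0,0,0.9,-1],
    [-36,-27.8,0,0,0,1.08,-1],
    [-42,-32.4,0,0,0,1.26,-1],
    [-48,-37.1,0,0,0,1.44,-1]
  ],
  "squeeze": 30
}}

```text
time_s: 1.1
tcp_pos: [0.4499, 0.0505, 0.2312]
tool_rot: [0.794, 0.607, 0.0, -0.0]
contact_force: [0.8, 0.3, 0.2]
grip_width: 0.0002
finger_force: 0.0
```

```bash
cat > go.py <<'E'
from h import *
from scipy.spatial.transform import Rotation as Ro
import sys
x,y,z,yaw=map(float,sys.argv[1:5])
s=ctrl.read_state();R=Ro.from_quat(s["tool_rot"]);p=np.array(s["tcp_pos"])
G=Ro.from_matrix(np.array([[np.cos(yaw),np.sin(yaw),0],[np.sin(yaw),-np.cos(yaw),0],[0,0,-1]]))
print("t",s["time_s"],"tcp",p.round(4),"F",np.round(s["contact_force"],2),"w",s["grip_width"],"q6",s["q"][5])
print("shift cm",(R.inv().apply(np.array([x,y,z])-p)*100).round(2),"turn",(R.inv()*G).as_rotvec().round(3))
E
python3 go.py .5305 -.089 .12 .293
```

```text
t 1.1 tcp [0.4499 0.0505 0.2312] F [0.79 0.35 0.19] w 0.00022566009259348635 q6 1.9476297119999453
shift cm [-11.36  11.43  11.12] turn [-0.    -0.     1.013]
```

Emit:
{"op": "carry_out", "data": {
  "increments": [
    [-1,1,0,0,0,0.17,-1],
    [-3,3,0,0,0,0.34,-1],
    [-5,5,0,0,0,0.51,-1],
    [-7,7,0,0,0,0.68,-1],
    [-7,7,0,0,0,0.85,-1],
    [-7,7,0,0,0,1.013,-1],
    [-7,7,0,0,0,1.013,-1],
    [-7,7,0,0,0,1.013,-1]
  ]
}}

```text
time_s: 2.1
tcp_pos: [0.499, -0.033, 0.2311]
tool_rot: [0.989, 0.15, -0.0, -0.0]
contact_force: [0.3, 1.1, -0.3]
grip_width: 0.0003
finger_force: 0.0
```

```bash
python3 go.py .5305 -.089 .12 .293
```

```text
t 2.1 tcp [ 0.499  -0.033   0.2311] F [ 0.27  1.13 -0.29] w 0.0003304820243005787 q6 2.773964947213204
shift cm [ 1.35  6.29 11.11] turn [-0.     0.     0.009]
```

Emit:
{"op": "carry_out", "data": {
  "increments": [
    [0.5,2,4,0,0,0,-1],
    [1.3,5,8,0,0,0,-1],
    [1.35,5.3,12,0,0,0,-1],
    [1.35,5.3,14.0,0,0,0,-1],
    [1.35,5.3,14.6,0,0,0,-1],
    [1.35,5.3,14.6,0,0,0,-1],
    [1.35,5.3,14.6,0,0,0,-1]
  ]
}}

```text
time_s: 2.98
tcp_pos: [0.5284, -0.0797, 0.0866]
tool_rot: [0.989, 0.149, 0.001, 0.0]
contact_force: [-0.2, 0.2, -0.4]
grip_width: 0.0001
finger_force: 0.0
```

```bash
python3 go.py .5305 -.089 .075 .293; python3 - <<'E'
from h import *
c=viewer.camera("side"); save("s1.png",cv2.resize(c["color"][150:245,215:345],(780,570),interpolation=cv2.INTER_CUBIC))
E
```

```text
t 2.975 tcp [ 0.5284 -0.0797  0.0866] F [-0.17  0.2  -0.4 ] w 9.830073002664164e-05 q6 2.692378308027936
shift cm [-0.08  0.95  1.16] turn [ 0.001 -0.002  0.007]
```

View pics/s1.png

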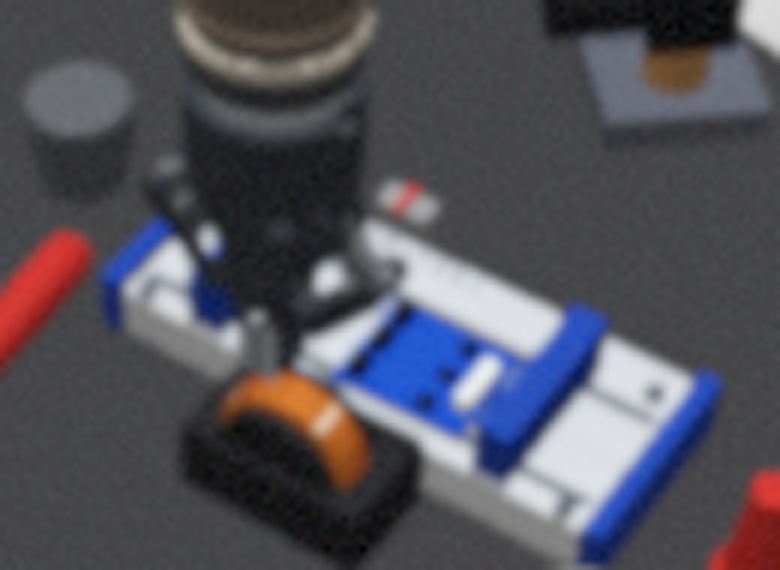

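The fingertip stands just above the wheel rim, slightly to +y of its top. Tip is at crop (262,365), and everything else is clear. Next I press down gently.

Emit:
{"op": "carry_out", "data": {
  "increments": [
    [-0.1,0.3,0.7,0,0,0,-1],
    [-0.1,0.3,1.0,0,0,0,-1],
    [-0.1,0.3,1.15,0,0,0,-1],
    [-0.1,0.3,1.2,0,0,0,-1],
    [-0.1,0.3,1.2,0,0,0,-1]
  ]
}}

```text
time_s: 3.65
tcp_pos: [0.5276, -0.0831, 0.0746]
tool_rot: [0.989, 0.149, 0.0, 0.0]
contact_force: [-4.5, -0.1, 10.7]
grip_width: 0.0
finger_force: 5.1
```

Emit:
{"op": "carry_out", "data": {
  "increments": [
    [0,0,-0.04,0,0,0,-1],
    [0,0.2,-0.04,0,0,0,-1],
    [0,0.5,-0.04,0,0,0,-1]
  ]
}}

```text
time_s: 4.03
tcp_pos: [0.529, -0.0878, 0.0749]
tool_rot: [0.989, 0.149, 0.0, 0.0]
contact_force: [-4.1, -0.5, 8.7]
grip_width: 0.0002
finger_force: 4.7
```

Emit:
{"op": "carry_out", "data": {
  "increments": [
    [0,0.3,0,0,0,0,-1],
    [0,0.5,0,0,0,0,-1],
    [0,0.5,0,0,0,0,-1]
  ]
}}

```text
time_s: 4.4
tcp_pos: [0.5306, -0.093, 0.0749]
tool_rot: [0.989, 0.149, 0.0, 0.001]
contact_force: [-3.3, -1.2, 8.6]
grip_width: -0.0003
finger_force: 4.5
```

```bash
cat > gap.py <<'E'
from m import *
YAW=.293;ex=np.array([np.cos(YAW),np.sin(YAW)]);ey=np.array([-np.sin(YAW),np.cos(YAW)])
H=np.array([.6116,-.0643])
for n,box,sb in(("top",(225,140,275,180),6),("side",(255,165,310,200),6)):
    c=viewer.camera(n); y,ny=cen(c,(22,120,90),(35,255,255),box); r,nr=cen(c,(0,120,90),(6,255,255),box)
    if ny and nr:
        P=onz(c,[y,r],.047)[:,:2]; print(n,ny,nr,y.round(2),r.round(2),"holder xy mm",(1e3*np.c_[(P-H)@ex,(P-H)@ey]).round(1).tolist(),"gap mm",1e3*(P[0]-P[1])@ey)
    else: print(n,ny,nr)
s=ctrl.read_state();p=np.array(s["tcp_pos"]);print("t",s["time_s"],"tcp",p.round(4),"holder",(1e3*np.array([(p[:2]-H)@ex,(p[:2]-H)@ey])).round(1),"F",np.round(s["contact_force"],1))
E
python3 gap.py
```

```text
top 14 11 [241.13 166.09] [247.26 157.88] holder xy mm [[57.4, 65.0], [76.4, 40.1]] gap mm 24.87840101119704
side 0 1
t 4.5 tcp [ 0.5306 -0.093   0.0749] holder [-85.8  -4. ] F [-3.4 -1.5  8.7]
```

Emit:
{"op": "carry_out", "data": {
  "increments": [
    [0,0.3,0,0,0,0,-1],
    [0,0.5,0,0,0,0,-1],
    [0,0.5,0,0,0,0,-1]
  ]
}}

```text
time_s: 4.88
tcp_pos: [0.5321, -0.0977, 0.0748]
tool_rot: [0.989, 0.149, 0.0, 0.001]
contact_force: [-3.7, -1.5, 8.0]
grip_width: -0.0001
finger_force: 4.3
```

Emit:
{"op": "carry_out", "data": {
  "increments": [
    [0,0,-0.8,0,0,0,-1],
    [0,-1.8,-0.8,0,0,0,-1],
    [0,-1.8,-0.3,0,0,0,-1],
    [0,-1.8,0,0,0,0,-1],
    [0,-1.8,0,0,0,0,-1]
  ]
}}

```text
time_s: 5.5
tcp_pos: [0.5265, -0.0796, 0.0741]
tool_rot: [0.989, 0.149, 0.0, -0.0]
contact_force: [-2.7, 2.3, 6.8]
grip_width: 0.0005
finger_force: 3.8
```

Emit:
{"op": "carry_out", "data": {
  "increments": [
    [0,0.4,0,0,0,0,-1],
    [0,0.8,0,0,0,0,-1],
    [0,1.2,0,0,0,0,-1],
    [0,1.6,0,0,0,0,-1],
    [0,2,0,0,0,0,-1],
    [0,2,0,0,0,0,-1]
  ]
}}

```text
time_s: 6.25
tcp_pos: [0.5328, -0.1001, 0.0746]
tool_rot: [0.989, 0.149, 0.0, 0.001]
contact_force: [-2.9, -1.4, 10.1]
grip_width: 0.0
finger_force: 4.8
```

```bash
python3 gap.py
```

```text
top 11 11 [243.74 165.46] [247.26 157.87] holder xy mm [[56.9, 56.9], [76.4, 40.1]] gap mm 16.865718924364543
side 0 5
t 6.35 tcp [ 0.5328 -0.1     0.0746] holder [-85.8 -11.4] F [-3.5 -2.3  9.9]
```

Emit:
{"op": "carry_out", "data": {
  "increments": [
    [0,0,-0.8,0,0,0,-1],
    [0,-2,-0.8,0,0,0,-1],
    [0,-2,-0.3,0,0,0,-1],
    [0,-2,-0.02,0,0,0,-1],
    [0,-2,-0.02,0,0,0,-1]
  ]
}}

```text
time_s: 6.98
tcp_pos: [0.5264, -0.0796, 0.0742]
tool_rot: [0.989, 0.149, -0.0, -0.0]
contact_force: [-2.1, 1.1, 5.6]
grip_width: 0.0
finger_force: 3.2
```

Emit:
{"op": "carry_out", "data": {
  "increments": [
    [0,0.4,0,0,0,0,-1],
    [0,0.8,0,0,0,0,-1],
    [0,1.2,0,0,0,0,-1],
    [0,1.6,0,0,0,0,-1],
    [0,2,0,0,0,0,-1],
    [0,2,0,0,0,0,-1]
  ]
}}

```text
time_s: 7.72
tcp_pos: [0.5327, -0.0999, 0.0747]
tool_rot: [0.989, 0.149, 0.0, 0.001]
contact_force: [-2.5, -2.6, 8.5]
grip_width: -0.0002
finger_force: 4.3
```

```bash
python3 gap.py
```

```text
top 11 11 [245.64 164.66] [247.26 157.88] holder xy mm [[57.7, 50.8], [76.3, 40.1]] gap mm 10.67855663913497
side 0 6
t 7.825 tcp [ 0.5327 -0.0999  0.0747] holder [-85.9 -11.3] F [-3.6 -3.   8.4]
```

Emit:
{"op": "carry_out", "data": {
  "increments": [
    [0,0,-0.8,0,0,0,-1],
    [0,-2,-0.8,0,0,0,-1],
    [0,-2,-0.3,0,0,0,-1],
    [0,-2,0,0,0,0,-1],
    [0,-2,0,0,0,0,-1]
  ]
}}

```text
time_s: 8.45
tcp_pos: [0.5264, -0.0796, 0.0742]
tool_rot: [0.989, 0.149, -0.0, -0.0]
contact_force: [-2.4, 0.9, 6.6]
grip_width: -0.0001
finger_force: 3.1
```

Emit:
{"op": "carry_out", "data": {
  "increments": [
    [0,0.4,0,0,0,0,-1],
    [0,0.8,0,0,0,0,-1],
    [0,1.2,0,0,0,0,-1],
    [0,1.6,0,0,0,0,-1],
    [0,2,0,0,0,0,-1],
    [0,2,0,0,0,0,-1]
  ]
}}

```text
time_s: 9.2
tcp_pos: [0.5327, -0.1, 0.0747]
tool_rot: [0.989, 0.149, 0.0, 0.001]
contact_force: [-2.3, -2.4, 9.3]
grip_width: 0.0004
finger_force: 4.2
```

```bash
python3 gap.py
```

```text
top 10 11 [247.68 163.89] [247.26 157.89] holder xy mm [[58.2, 44.2], [76.3, 40.1]] gap mm 4.146508885714918
side 0 6
t 9.3 tcp [ 0.5327 -0.1     0.0747] holder [-85.8 -11.4] F [-3.4 -2.3  6.9]
```

Emit:
{"op": "carry_out", "data": {
  "increments": [
    [0,0,-2,0,0,0,-1],
    [0,0,-6,0,0,0,-1],
    [-4,-4,-10,0,0,0,-1],
    [-9,-9,-12,0,0,0,-1],
    [-12,-14,-12,0,0,0,-1],
    [-12,-16,-12,0,0,0,-1],
    [-12,-16,-12,0,0,0,-1]
  ]
}}

```text
time_s: 10.18
tcp_pos: [0.3698, 0.0195, 0.194]
tool_rot: [0.989, 0.15, 0.0, 0.0]
contact_force: [0.5, -0.3, 0.3]
grip_width: -0.0002
finger_force: 0.0
```

```bash
python3 gap.py; python3 - <<'E'
from h import *
ims=[]
for n,b in(("top",(232,145,262,180)),("side",(255,165,310,200))):
    a=np.mean([viewer.camera(n)["color"].astype(float) for _ in range(4)],0).astype(np.uint8)
    x0,y0,x1,y1=b; ims.append(cv2.resize(a[y0:y1,x0:x1],(int((x1-x0)*12*35/(y1-y0)),420),interpolation=cv2.INTER_CUBIC)); np.save(n+"a.npy",a)
o=np.hstack(ims);print(o.shape);save("g1.png",o[:,:800] if o.shape[1]<=800 else cv2.resize(o,(800,int(420*800/o.shape[1]))))
E
```

```text
top 10 11 [247.69 163.88] [247.26 157.88] holder xy mm [[58.2, 44.2], [76.4, 40.1]] gap mm 4.144529430462308
side 16 2 [277.01 186.96] [283.5 181. ] holder xy mm [[51.0, 40.7], [83.5, 38.6]] gap mm 2.0454431958125663
t 10.275 tcp [0.371  0.0184 0.1938] holder [-206.4  148.7] F [-0.1 -0.4 -0.4]
(420, 1020, 3)
```

View pics/g1.png

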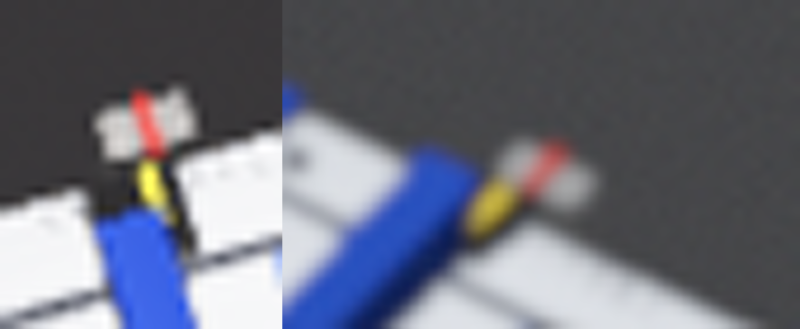

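The pointer (yellow, left-crop (157,190)) now almost meets the red bar (147,122), with about 3 mm left. I'll refine this with chroma-weighted centroids, which are linear in pixel coverage.

```bash
cat > fine.py <<'E'
from m import *
YAW=.293
def wc(w,box,thr=12):
    x0,y0,x1,y1=box; k=np.zeros_like(w); k[y0:y1,x0:x1]=w[y0:y1,x0:x1]; k[k<thr]=0
    n,l,st,_=cv2.connectedComponentsWithStats((k>0).astype(np.uint8)); i=max(range(1,n),key=lambda j:k[l==j].sum())
    k[l!=i]=0; ys,xs=np.nonzero(k); q=k[ys,xs]; return np.array([np.average(xs,weights=q),np.average(ys,weights=q)]),q.sum(),st[i].tolist()
def run():
    for n,box in(("top",(225,145,275,180)),("side",(255,165,310,200))):
        fr=[viewer.camera(n) for _ in range(4)];c=fr[0];a=np.mean([f["color"].astype(float) for f in fr],0)
        r,g,b=a[...,0],a[...,1],a[...,2]
        y,sy,by=wc(np.minimum(r,g)-b,box); m,sm,bm=wc(r-np.maximum(g,b)-1.5*np.clip(g-b-10,0,None),box)
        P=onz(c,[y,m],.047)[:,:2]
        print(n,y.round(2),m.round(2),by,bm,[(yw,round(1e3*float((P[0]-P[1])@[-np.sin(yw),np.cos(yw)]),2)) for yw in(.28,YAW,.305)],"dx",round(1e3*float((P[1]-P[0])@[np.cos(YAW),np.sin(YAW)]),1))
if __name__=="__main__": run()
E
python3 fine.py
```

```text
top [247.69 164.25] [247.27 157.8 ] [246, 162, 5, 7, 18] [246, 154, 4, 8, 24] [(0.28, 4.32), (0.293, 4.57), (0.305, 4.81)] dx 19.5
side [277.01 186.53] [282.46 182.37] [275, 184, 6, 7, 28] [280, 179, 6, 8, 28] [(0.28, 3.36), (0.293, 3.67), (0.305, 3.96)] dx 24.2
```

Emit:
{"op": "carry_out", "data": {
  "increments": [
    [5,6,2,0,0,0,-1],
    [10,12,4,0,0,0,-1],
    [12,14.4,8,0,0,0,-1],
    [12,14.4,10.5,0,0,0,-1],
    [12,14.4,11.2,0,0,0,-1],
    [12,14.4,11.7,0,0,0,-1],
    [12,14.4,12,0,0,0,-1],
    [12,14.4,12,0,0,0,-1]
  ]
}}

```text
time_s: 12.08
tcp_pos: [0.5281, -0.0835, 0.0751]
tool_rot: [0.989, 0.149, 0.001, 0.0]
contact_force: [0.3, 0.5, 0.1]
grip_width: -0.0
finger_force: 0.0
```

Emit:
{"op": "carry_out", "data": {
  "increments": [
    [0,0.3,0,0,0,0,-1],
    [0,0.6,0,0,0,0,-1],
    [0,0.9,0,0,0,0,-1],
    [0,1.2,0,0,0,0,-1],
    [0,1.35,0,0,0,0,-1],
    [0,1.35,0,0,0,0,-1]
  ]
}}

```text
time_s: 12.82
tcp_pos: [0.5323, -0.0973, 0.0749]
tool_rot: [0.989, 0.149, 0.001, 0.0]
contact_force: [-0.8, 0.5, 6.2]
grip_width: -0.0
finger_force: 3.0
```

Emit:
{"op": "carry_out", "data": {
  "increments": [
    [0,0,-2,0,0,0,-1],
    [0,0,-6,0,0,0,-1],
    [-4,-4,-10,0,0,0,-1],
    [-9,-9,-12,0,0,0,-1],
    [-12,-14,-12,0,0,0,-1],
    [-12,-16,-12,0,0,0,-1],
    [-12,-16,-12,0,0,0,-1]
  ]
}}

```text
time_s: 13.7
tcp_pos: [0.3692, 0.0217, 0.1946]
tool_rot: [0.989, 0.15, 0.001, 0.0]
contact_force: [0.2, -0.3, -0.1]
grip_width: -0.0
finger_force: 0.0
```

```bash
python3 fine.py; python3 - <<'E'
from h import *
ims=[]
for n,b in(("top",(232,145,262,180)),("side",(255,165,310,200))):
    a=np.mean([viewer.camera(n)["color"].astype(float) for _ in range(4)],0).astype(np.uint8)
    x0,y0,x1,y1=b; ims.append(cv2.resize(a[y0:y1,x0:x1],(int((x1-x0)*12*35/(y1-y0)),420),interpolation=cv2.INTER_CUBIC))
o=np.hstack(ims);save("g2.png",cv2.resize(o,(800,329)))
E
```

```text
top [248.8  163.92] [247.26 157.75] [247, 161, 5, 7, 19] [246, 154, 4, 8, 24] [(0.28, 0.84), (0.293, 1.09), (0.305, 1.33)] dx 19.6
side [278.04 186.96] [282.56 182.25] [276, 184, 6, 7, 26] [280, 179, 6, 8, 27] [(0.28, -0.16), (0.293, 0.16), (0.305, 0.46)] dx 24.6
```

View pics/g2.png

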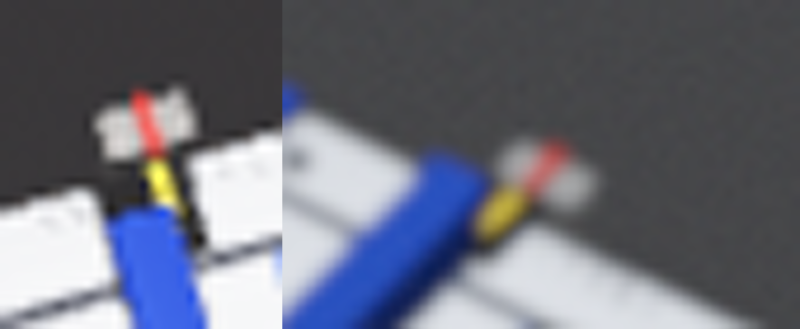

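Both views now show the yellow pointer in line with the red mark, at left-crop (160,185) and (147,122). The remaining gap reads 1.1 mm from the top and 0.2 mm from the side, inside the 2.5 mm limit, and the hand is clear.

```bash
python3 -c "
from rig import workorder
print(workorder.hand_in())"
```

```text
the job is handed in; nothing more can be done
None
```

The job is handed in: the wheel was rolled until the jaw's pointer lined up with the red gauge mark (gap measured at 0.2 to 1.1 mm, limit 2.5 mm) and the hand was taken away, but no verdict came back and the surrounding items were not re-measured.

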